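# Turn the canister cap to the marked compartment and load the next vial

### The job

Turn the canister's cap by its grip bar until its slot lies wholly over the compartment marked by the tall pin. Then take the front vial from the sloped rack, so that the two behind it roll down to the lip, and drop it through the slot into that compartment, leaving the cap where you set it. Leave the other two vials in the rack and do not push the things standing around.

Things in the scene. Friction and masses are not known exactly. Their poses are not given: they have to be found in the camera images.
- canister: Fixed round white canister, three equal compartments under one turning cap; left or right half of the trolley, any yaw. Origin: centre of its underside, on the cap's axis. Flange 192 mm across, 8 mm high; wall 148 mm across. Compartments: floor 11 mm up, inner radius 70 mm, 38 mm deep; 4 mm radial walls at yaw 0, 120 and 240 degrees, so the middles are at 60, 180 and 300.
- cap (a joint): Angle (rad) of the turning cap, growing anticlockwise from above; turns both ways past a full turn, light friction (0.06 N m), stays where left. At 0 the slot looks along the canister's +x (a dividing wall). White disc 152 mm across, underside 50 and top 55 mm above the trolley, with one rectangular slot 50 mm tangentially by 36 mm radially (25 to 61 mm from the axis).
- cap_grip (a point): Point on the cap's axis at the middle of its grip bar, 67 mm above the trolley; turns with the cap (x towards the slot, z up). The bar is 12 mm thick along x, 58 mm long along y, and reaches from 55 to 79 mm above the trolley: pinch it from above, fingers on its two long faces.
- cap_slot (a point): Middle of the cap's slot, level with the cap's top (55 mm above the trolley), 43 mm from the axis. Same axes as cap_grip: the slot is 36 mm along x and 50 mm along y.
- cap_lip (a point): Point 85 mm from the cap's axis, straight out from the middle of the slot past the small grey lip on the cap's edge: it stands directly above a marker pin when the slot is centred on that pin's compartment.
- pin_tall: The tall steel marker pin: 7 mm rod with a 17 mm ball head, top 50 mm above the trolley, fixed on the canister's flange 85 mm from the cap's axis, on the middle line of the compartment to be loaded. Origin: its foot, 8 mm above the trolley.
- pin_low_1: A low steel stud, 7 mm across, 6 mm high, at the middle of one of the other two compartments, placed like the tall pin.
- pin_low_2: The other low steel stud.
- rack: Fixed aluminium vial rack, one lane sloped 9 degrees; on the other half of the trolley. Origin: on the trolley top below the front vial. The lane climbs along +x, its lip is at -x. Footplate -17 to 83 mm in x, 66 mm wide. At the front (up to 16 mm behind the front vial's centre) lane and lip are 22 mm wide without rails; behind, 46 mm wide over rails whose tops reach 75 mm above the trolley.
- rack_front (a point): Where the centre of a vial lies when it rests at the lane's lip: 62 mm above the trolley. x up the lane (level), y across it, along the vials. The lip reaches to the height of a vial's centre.
- vial_1: The front vial: white, grey cap, a cylinder 24 mm across and 36 mm long lying across the lane, axis along its own y, about 30 g. Origin: its centre. Its ends stick out 7 mm beyond the narrow lane: pinch it by its two flat ends from above (36 mm wide) and lift straight up.
- vial_2: The second vial, the same; it rolls down to the lip by itself when the front vial is lifted away. Origin: its centre.
- vial_3: The third vial, the same, behind the second, 49 mm up the lane at the start. Origin: its centre.
- tub_red_lid: Fixed tub with red lid at the middle of the back edge, 130 mm across, 110 mm tall. Origin: centre of its underside.
- tub_white: Fixed white tub at the back left, 152 mm across, 136 mm tall. Origin: centre of its underside.
- reagent_bottle: Fixed white reagent bottle at the back right, 86 mm across, 224 mm tall. Origin: centre of its underside.
- coplin_jar: Fixed glass staining jar at the back, right of the middle, 62 mm across, 118 mm tall. Origin: centre of its underside.
- strip_pot: Bystander, loose: pot of test strips with black screw cap, 43 mm across, 87 mm tall. Origin: centre of its underside.
- dropper_bottle_2: Bystander, loose: brown dropper bottle, 38 mm across, 103 mm tall. Origin: centre of its underside.
- bench_timer: Bystander, loose: white bench timer, 62 x 66 x 21 mm. Origin: centre of its underside.
- petri_dish: Bystander, loose: clear petri dish, 60 mm across, 15 mm tall. Origin: centre of its underside.
- coverslip_box: Bystander, loose: coverslip box with lift-off lid, 52 x 52 x 23 mm. Origin: centre of its underside.
- carton_tr_0: Bystander, loose: small white carton, 50 x 55 x 95 mm tall. Origin: centre of its underside.
- carton_tr_1: Bystander, loose: wider white carton, 60 x 90 x 80 mm tall. Origin: centre of its underside.
There are look-alikes about, which are no part of the job. Leave any purple look-alike of the vial_1 alone. What is shaped like the vial_2 but blue is not meant.

How it is judged:
On the way, in this order (a step that is already met when the one before it is completed fails the run):
1. the cap's slot lies over the compartment of the tall pin (within 0.2 rad) (horizontal distance between cap_lip and pin_tall below 0.017 m), for 0.2 s.
2. the front vial is out of the rack and the other two have rolled down to the lip, the cap still set (horizontal distance between cap_lip and pin_tall below 0.017 m and distance between vial_2 and rack_front below 0.009 m and distance between vial_3 and rack_front below 0.033 m and distance between vial_1 and rack_front above 0.045 m), for 0.1 s.
At the end, for the whole second after the job is handed in: The slot is centred on the tall pin's compartment within 0.2 rad (cap_lip within 17 mm of the pin, seen from above), vial_1 lies in that compartment below the cap, vial_2 rests at the lip (within 9 mm of rack_front) with vial_3 behind it (within 33 mm), and all three vials are at rest (horizontal distance between cap_lip and pin_tall below 0.017 m and horizontal distance between vial_1 and pin_tall below 0.078 m and horizontal distance between vial_1 and canister below 0.07 m and height (world z) of vial_1 below 0.042 m and distance between vial_2 and rack_front below 0.009 m and distance between vial_3 and rack_front below 0.033 m and linear speed of each of vial_1, vial_2, vial_3 below 0.03 m/s); the robot touches nothing.
It fails at once if a loose bystander is pushed more than 30 mm (distance of any of strip_pot, dropper_bottle_2, bench_timer, petri_dish, coverslip_box, carton_tr_0, carton_tr_1 from where it was at the start of the episode above 0.03 m).
It also fails if it takes over 72 s, if anything falls off the work surface, if the arm or the gripper's body presses on something with over 40 N, if the wrist force passes 120 N, or if a joint passes its speed limit or range.

### The arm

A 6-joint arm with a two-finger parallel gripper is mounted at the origin on a cart in front of the work surface, level with it; the furniture and walls round the work are solid. World frame = base frame: x ahead of the robot, y to its left, z up, the work surface at z = 0. Lengths are in m, angles in rad, forces in N, time in s.
With the tool pointing down it reaches from about 0.325 to 0.9 m from the base axis. Payload 6.1 kg.
Tool frame: the origin (TCP) lies midway between the tips of the shut fingers; the grasp point (between the pads) lies arm.hold_point_z behind it (arm.hold_point_z is the distance from the TCP to the grasp point, in m); z points along the fingers, y is the line along which they close (so a half turn about z gives the same grasp; the last joint's range is limited). The gripper opens to 87 mm and grips with 3 to 60 N. Pads are 19 mm wide; open, the fingers measure 117 mm over their backs; the gripper's body (75 mm by 190 mm) begins 51 mm behind the grasp point.
Start: joints at [-1.312, 0.22, 1.526, -0, 1.395, -0.126], TCP at [0.235, -0.579, 0.223] pointing down, gripper open.
Joint ranges: [-2.98, 2.98], [-0.91, 2.08], [0.09, 2.57], [-1.24, 4.39], [0.2, 2.65], [-2.68, 2.68]. Speed limits (rad/s): [2.57, 2.57, 3.01, 3.14, 3.14, 3.14].

### API

Orientations are given as a unit quaternion [w, x, y, z].
In Python, from bench import readout, get_image, arm gives the robot as it stands.
- The arm moves only by the tool step_arm, never from a script. Its argument "moves" is a list of rows, each a list of 3 entries, a list of its own where there are three numbers: the turn, a rotation vector about the tool's x, y, z in degrees, then the shift along the tool's x, y, z in mm, then the gripper's target within -1 to 1 (shut at 1, half-way at 0, fully open at -1). A call has 1 to 10 rows; each row shifts and turns the commanded pose from where the row before left it, along the tool's axes as they then stand; what a row does not reach is not made up. A row lasts 1/12 s, in which the tool goes at most 41.7 mm and 7.16 degrees, less where a joint would pass 70% of its speed; a pose out of reach is approached as far as the arm can. A call with a gripper value outside its range is refused whole. The fingers move at their own pace and stop on an object; "newtons" is the grip in N (left out, the last holds). Time passes only in rows, so rows that do not move let the fingers close. It gives the time, the measured TCP pose, the force and the opening at its end, in the units of the state.
- readout.state(): the state, without advancing time (a new reading comes with each control period).
- get_image(name): name is "scene" or "top" or "wrist"; returns a dict with "color" (384x512x3 uint8, red, green, blue), "depth" (384x512 float32, m along the optical axis (not along the pixel's ray), 0 where there is no reading), "intrinsics" (3x3 intrinsics, pixels), "extrinsics" (4x4, takes a point from world to camera coordinates). Camera axes: x right, y up, looking along -z (the intrinsics and any distortion apply to the point x, -y, -z); pixel columns grow to the right and rows downward; lengths in m; the calibration is good to about 2 mm. A picture is of the moment at which its call begins.
- arm.hand_in(): hands the job in, once; it reports no verdict.
The state is a dict: "time": time; "joints": joint angles; "qd": joint speeds; "joint_torque": joint torques, N m; "tcp_pos": TCP position; "ee_rot": TCP orientation; "ft_force": force on the tool from outside, world axes, zero at the start; "torque": the same for the moment, N m; "grip_width": opening from 0.0 (shut) to 1.0 (fully open).
Only numpy, scipy, OpenCV 4.12 (cv2) and the standard library are available. Lean on these libraries where they do the work, as an engineer would, in place of code of your own. Each camera call takes 0.05 s, during which the arm holds its last target. There are 200 camera calls.

## Working session

There is one attempt and no reset: what is moved stays moved. The work goes in short steps, Python scripts to look and compute and a tool call to move; the robot and the scene stay as the last step left them, time stands still between calls to the robot, and variables do not carry over. Pictures are saved under pics/ and viewed, on a budget of 10 in all, crops included, one or two more only if the job needs it, and the job is handed in when it is done.

Besides the shell and the picture viewer there is one more tool, called after "Call:" as a command line: name --argument value ..., lists and objects as JSON in quotes. step_arm: Moves the arm, as the interface text tells. Its arguments: {"type":"object","properties":{"moves":{"type":"array","items":{"type":"array"}},"newtons":{"type":"number"}},"required":["moves"]}

```bash
mkdir -p pics
cat > h.py <<'E'
import numpy as np, cv2
from bench import readout, get_image, arm
def grab(n):
    d=get_image(n); np.savez(''+n+'.npz',**{k:d[k] for k in('color','depth','intrinsics','extrinsics')}); return d
def load(n): return dict(np.load(''+n+'.npz'))
def save(img,f,s=1):
    img=cv2.resize(img,None,fx=s,fy=s,interpolation=cv2.INTER_CUBIC); cv2.imwrite('pics/'+f,img[...,::-1])
def ray(d,u,v,z=None):
    "pixel to world: at height z, or by depth"
    K,E=d['intrinsics'],d['extrinsics']; R,t=E[:3,:3],E[:3,3]
    p=np.linalg.inv(K)@[u,v,1]; c=np.array([p[0],-p[1],-1.])
    o=-R.T@t; w=R.T@c
    s=d['depth'][int(round(v)),int(round(u))] if z is None else (z-o[2])/w[2]
    return o+s*w
def cloud(d):
    K,E=d['intrinsics'],d['extrinsics']; h,w=d['depth'].shape
    u,v=np.meshgrid(np.arange(w),np.arange(h)); Z=d['depth']
    P=np.stack([(u-K[0,2])/K[0,0]*Z,-(v-K[1,2])/K[1,1]*Z,-Z],-1)
    return (P-E[:3,3])@E[:3,:3]
E
python3 - <<'E'
from h import *
a=grab('top');b=grab('scene')
save(a['color'],'top.png',1.5);save(b['color'],'scene.png',1.5)
s=readout.state();print(s,arm.hold_point_z,a['intrinsics'],a['extrinsics'].round(3))
E
```

```text
{'time': 0.1, 'joints': array([-1.31207407e+00,  2.21166636e-01,  1.52750418e+00, -2.85156759e-05,
        1.39470063e+00, -1.26098586e-01]), 'qd': array([ 0.00084433, -0.00122155, -0.00220529,  0.00134909, -0.00020934,
        0.00129272]), 'joint_torque': array([ 1.37198407e-03, -4.95943344e+01, -3.88520050e+01,  7.03354902e-02,
        5.15827071e-02, -2.74331393e-05]), 'tcp_pos': array([ 0.23446314, -0.5787448 ,  0.22153069]), 'ee_rot': array([-8.86510900e-04,  9.81545285e-01,  1.91227778e-01, -7.29385151e-05]), 'ft_force': array([-0.72825771,  0.24344986,  0.23480899]), 'torque': array([-0.02752288, -0.01177512, -0.01189822]), 'grip_width': 1.0008916749126318} 0.0187 [[426.45933307   0.         258.5480769 ]
 [  0.         426.45933307 186.40704934]
 [  0.           0.           1.        ]] [[-9.000e-03 -1.000e+00  7.000e-03  1.000e-03]
 [ 9.980e-01 -8.000e-03  5.600e-02 -5.250e-01]
 [-5.500e-02  7.000e-03  9.980e-01 -1.194e+00]
 [ 0.000e+00  0.000e+00  0.000e+00  1.000e+00]]
```

View pics/top.png

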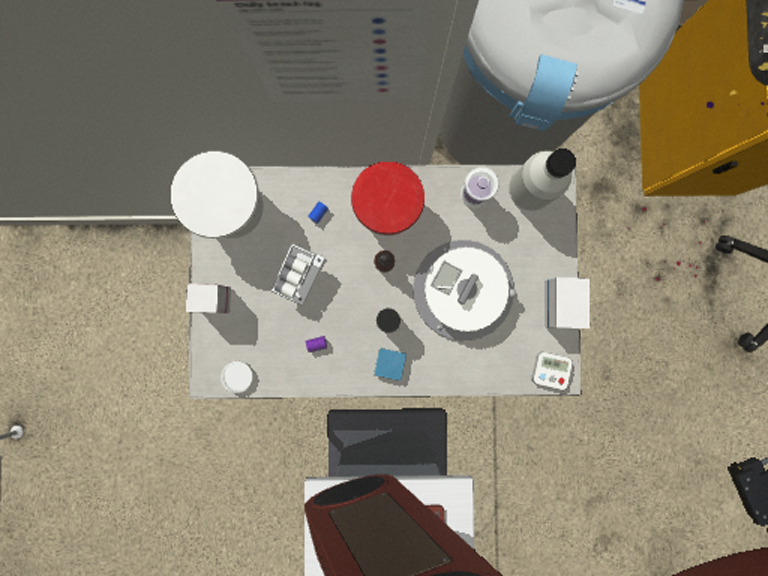

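View pics/scene.png

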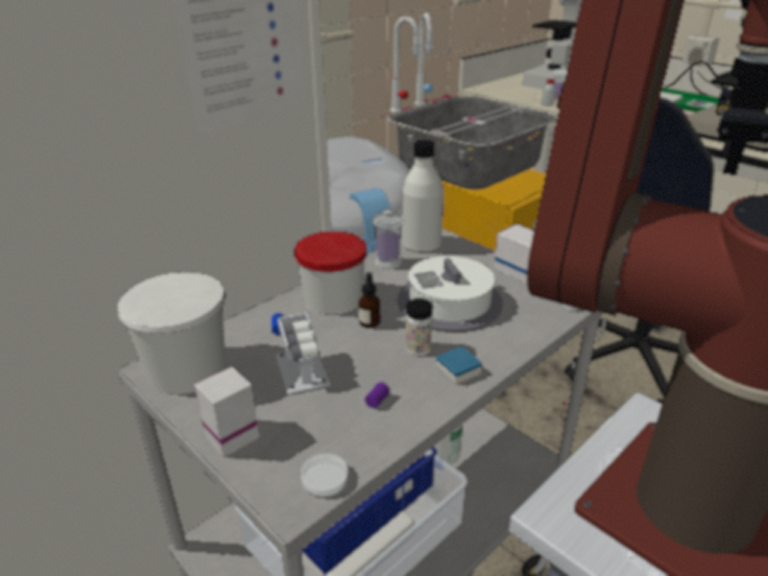

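Top view (×1.5): the canister is at (467,288), its slot at (447,277) and its bar at (467,288). Pin candidates are at about (513,293) and (438,328). The rack is at (297,275) with three white vials. The look-alikes are a blue one at (318,212) and a purple one at (316,344), and neither is meant. The front vial should be the end one at the lip, so I'll check that in a close crop.

Run:
```python
from h import *
a=load('top');c=a['color']
A=c[155:227,270:350];B=c[155:227,165:245]
save(np.hstack([A,B]),'crop1.png',5)
P=cloud(a)
m=np.abs(P[...,2]-.055)<.004
n,l,s,cen=cv2.connectedComponentsWithStats(m.astype(np.uint8))
for i in range(1,n):
    if s[i,4]>150: print(s[i],P[l==i].mean(0), cen[i])
for u,v in[(311,192),]: print(ray(a,u,v,.055))
```

```text
[398   0  44   9 171] [ 1.03737788 -0.46668109  0.05319342] [421.28654971   2.74853801]
[ 283  165   56   56 1939] [ 0.50313522 -0.14915201  0.05542191] [311.81949458 193.07323363]
[ 0.50603698 -0.14699532  0.055     ]
```

View pics/crop1.png

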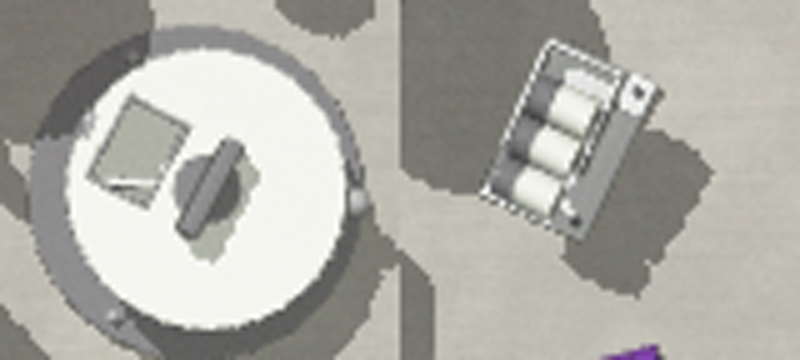

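Crop (×5): the tall pin with its ball head is at (358,200), i.e. the right side, world −y. The low studs are at (117,315) and (135,55), and the slot is at (138,150). The vials are at (575,110), (550,148) and (535,188), and I'll use depth to find which end is lower.

Run:
```python
from h import *
a=load('top');P=cloud(a)
for nm,(x,y) in dict(vA=(572,105),vB=(547,148),vC=(535,188),plate=(605,160),h1=(638,95),h2=(573,218),top=(585,52),bot=(530,215)).items():
    u=165+(x-400)/5;v=155+y/5; p=ray(a,u,v); print(nm,round(u,1),round(v,1),p.round(4))
for nm,(x,y),z in [('ctr',(213,190),.055),('tall',(358,200),.042),('l1',(117,315),.014),('l2',(135,55),.014),('slot',(138,150),.055),('b1',(185,235),.079),('b2',(235,145),.079)]:
    u=270+x/5;v=155+y/5; print(nm,ray(a,u,v,z).round(4),ray(a,u,v).round(4))
np.set_printoptions(linewidth=200)
print((P[158:205,180:218:2,2]*1000).astype(int)[::2])
# scene cam
b=load('scene');Q=cloud(b)
m=(np.hypot(Q[...,0]-.53,Q[...,1]-.16)<.09)&(Q[...,2]>.02)&(Q[...,2]<.11)
v,u=np.where(m);print(u.min(),u.max(),v.min(),v.max())
s=b['color'][v.min()-8:v.max()+15,u.min()-8:u.max()+8]
m2=(np.hypot(Q[...,0]-.503,Q[...,1]+.149)<.1)&(Q[...,2]>.0);v,u=np.where(m2);t=b['color'][v.min()-5:v.max()+5,u.min()-5:u.max()+5]
h=max(s.shape[0],t.shape[0]);pad=lambda q:np.pad(q,((0,h-len(q)),(0,0),(0,0)))
c=np.hstack([pad(s),pad(t)]);save(c,'crop2.png',min(6,780/c.shape[1],580/c.shape[0]))
```

```text
vA 199.4 176.0 [0.5504 0.1551 0.0809]
vB 194.4 184.6 [0.5278 0.1694 0.0745]
vC 192.0 192.6 [0.5063 0.1759 0.0743]
plate 206.0 187.0 [0.5248 0.1461 0.0062]
h1 212.6 174.0 [0.5619 0.1272 0.006 ]
h2 199.6 198.6 [0.4919 0.1641 0.0082]
top 202.0 165.4 [0.5809 0.1504 0.0619]
bot 191.0 198.0 [0.4922 0.1805 0.0611]
ctr [ 0.5033 -0.1513  0.055 ] [ 0.5023 -0.148   0.08  ]
tall [ 0.4975 -0.2334  0.042 ] [ 0.4973 -0.2318  0.05  ]
l1 [ 0.4346 -0.1014  0.014 ] [ 0.4347 -0.1012  0.0164]
l2 [ 0.5821 -0.1136  0.014 ] [ 0.5824 -0.1139  0.0113]
slot [ 0.5256 -0.1105  0.055 ] [ 0.5281 -0.1149  0.0109]
b1 [ 0.4783 -0.1327  0.079 ] [ 0.4786 -0.1345  0.0641]
b2 [ 0.5264 -0.1603  0.079 ] [ 0.5262 -0.1598  0.0827]
[[ 0 -3  2  0 -1  0  0 -2 -1  4  1  4  2  2  0  2  1  0  3]
 [-1  1  0  1 -2  3 -1  1  0 -1 -1  0  0 -1 -3  1  3 -2  1]
 [ 0  0  0 -3  2 -1 -4  5 -1 -2  1  0  0 -2  0  0 -1  4  0]
 [ 1 -1  3  2 -7  1  2 77 75 77  4  2  0 -1  2  1  0  2  1]
 [-2  1  1 -2  1 -1  1 68 58 57 78 78 63 -2  3 -1  3  5 -2]
 [-4  0  0 -1  1  5 70 62 57 65 60 60 63 74 67  0  1  0  1]
 [-3  3  4  0 -3  0 70 71 63 61 63 60 61 
[... 355 characters left out ...]
7 68 10  7  5  0  4 -1]
 [-4  0  0 73 74 77 78 74 78 74 77 72  5  7  8  5  0  5  1]
 [ 4  0 10 71 69 73 75 73 78 78 70 72  6  6  2  3  0  2  1]
 [ 0 -2  3 79 68 68 51 77 74 75 63 51 11 10  5 -4  1 -1  0]
 [-2  7 71 72 77 72 71 73 59 68 70  5  6  4  2 -2  0  1  5]
 [-1  4 71 69 77 74 73 74 73  7  6  3  4  4  1  0 -1 -1  1]
 [ 1  2 65 73 69 70 73 74 71  6  8  6  5  1  0  0  0  0  3]
 [ 3 -1 -2  2 62 69 69 72 52  3 10  5  6  0 -2  0  0  0  1]
 [ 0 -4 -1  0  3 -2 61 67  5  7 11  2  2  0  4  3  0  2 -3]
 [ 1  3 -2 -2  0  0 -2 -1  7  6  7  6 -1  2 -2  4  0  4 -2]
 [ 0  0  3 -1  0  1  0 -2 -1  0  6  4 -3  4 -1  2  1  1 -2]
 [ 1  3  1  0 -1 -1  0  2  3  0  0 -1 -2  0 -3 -1  4 -1  1]]
186 211 208 250
```

View pics/crop2.png

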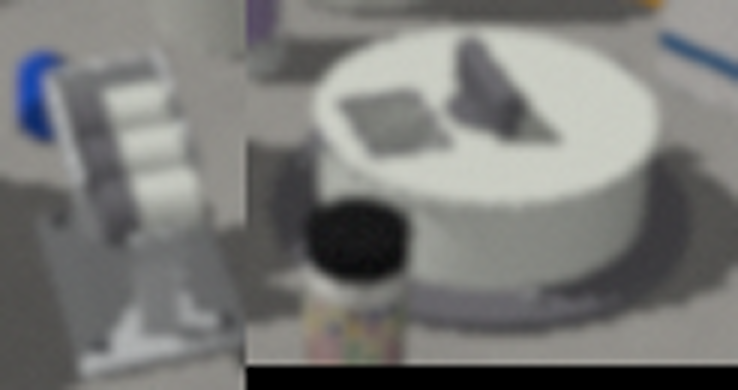

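The front vial is the near one, at about (0.506, 0.176), and the lane climbs at a yaw of about −27°. The cap axis is at about (0.503, −0.150) with the slot at about 62° and the tall pin at about −93°. I'll go above the cap.

Call:
step_arm --moves '[[[0,0,0],[31.5,-22.8,0],-1],[[0,0,0],[31.5,-22.8,0],-1],[[0,0,0],[31.5,-22.8,0],-1],[[0,0,0],[31.5,-22.8,0],-1],[[0,0,0],[31.5,-22.8,0],-1],[[0,0,0],[31.5,-22.8,0],-1],[[0,0,0],[31.5,-22.8,0],-1],[[0,0,0],[31.5,-22.8,0],-1],[[0,0,0],[31.5,-22.8,0],-1],[[0,0,0],[31.5,-22.8,0],-1]]'

```text
time: 0.93
tcp_pos: [0.4414, -0.2478, 0.2223]
ee_rot: [-0.0, 0.982, 0.191, -0.0]
ft_force: [0.3, 0.4, 0.2]
grip_width: 1.001
```

Call:
step_arm --moves '[[[0,0,-7],[0,0,0],-1],[[0,0,-7],[0,0,0],-1],[[0,0,-7],[0,0,0],-1],[[0,0,-7],[0,0,0],-1],[[0,0,-7],[0,0,0],-1],[[0,0,-7],[0,0,0],-1],[[0,0,-7],[0,0,0],-1],[[0,0,-7],[0,0,0],-1],[[0,0,-7],[0,0,0],-1],[[0,0,-7],[0,0,0],-1]]'

```text
time: 1.77
tcp_pos: [0.4407, -0.2495, 0.222]
ee_rot: [-0.0, 0.692, 0.722, -0.0]
ft_force: [0.6, -0.0, -1.0]
grip_width: 1.003
```

Call:
step_arm --moves '[[[0,0,-7],[0,0,0],-1],[[0,0,-7],[0,0,0],-1],[[0,0,-7],[0,0,0],-1],[[0,0,-7],[0,0,0],-1],[[0,0,-7],[0,0,0],-1],[[0,0,-7],[0,0,0],-1],[[0,0,-7],[0,0,0],-1],[[0,0,-7],[0,0,0],-1],[[0,0,-4],[0,0,0],-1],[[0,0,0],[0,0,0],-1]]'

```text
time: 2.6
tcp_pos: [0.4407, -0.2495, 0.2221]
ee_rot: [-0.0, 0.24, 0.971, 0.0]
ft_force: [0.8, 0.2, 0.4]
grip_width: 1.002
```

Call:
step_arm --moves '[[[0,0,0],[-2.2,29.3,0],-1],[[0,0,0],[-2.2,29.3,0],-1],[[0,0,0],[-2.2,29.3,0],-1],[[0,0,0],[-2.1,29.3,0],-1],[[0,0,0],[0,0,0],-1]]'

```text
time: 3.02
tcp_pos: [0.5053, -0.1464, 0.2223]
ee_rot: [0.0, 0.241, 0.97, 0.001]
ft_force: [-0.0, 0.4, 0.7]
grip_width: 1.003
```

Run:
```python
from h import *
w=grab('wrist');save(w['color'],'w1.png',1.5)
print(readout.state()['tcp_pos'])
P=cloud(w);m=(np.abs(P[...,2]-.055)<.003)
print(np.linalg.inv(w['extrinsics'])[:3].round(3))
n,l,s,c=cv2.connectedComponentsWithStats(m.astype(np.uint8));i=1+np.argmax(s[1:,4]);print(s[i])
q=P[(l==i)][:,:2];(x,y),r=cv2.minEnclosingCircle((q*1000).astype(np.float32));print(x,y,r)
```

```text
[ 0.50427886 -0.14814464  0.22220247]
[[ 0.468 -0.845 -0.26   0.433]
 [ 0.884  0.448  0.135 -0.109]
 [ 0.002 -0.294  0.956  0.385]]
[  195   109   128   124 10394]
505.78717041015625 -145.8809814453125 77.89556121826172
```

View pics/w1.png

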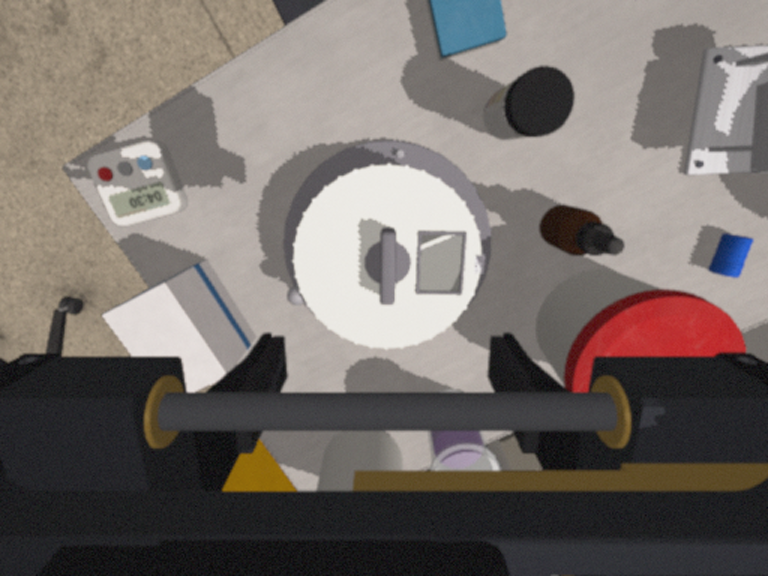

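Wrist view (×1.5): the cap's centre is at (389,256), its bar stands vertical at (388,267) and so is square to the fingers, and the slot is at (441,263). The tall pin's head is at (295,297) and a low stud at (398,153).

Run:
```python
from h import *
w=load('wrist')
W={n:ray(w,u/1.5,v/1.5,z) for n,u,v,z in [('ctr',389.5,256,.055),('L',293,256,.055),('R',486,256,.055),('T',389.5,165,.055),('B',389.5,347,.055),('tall',295,297,.0415),('low',399,154,.014),('slot',441,263,.055),('barT',389,230,.079),('barB',387,303,.079),('lip',483,263,.05)]}
for n,p in W.items(): print(n,p.round(4))
c=(W['L']+W['R']+W['T']+W['B'])[:2]/4;print(c)
for n in('tall','low','slot','lip'):
    d=W[n][:2]-c;print(n,np.hypot(*d),np.degrees(np.arctan2(d[1],d[0])))
d=W['barT']-W['barB'];print('bar',(W['barT']+W['barB'])/2,np.hypot(*d[:2]),np.degrees(np.arctan2(d[1],d[0])))
# top-cam pins relative c
t=load('top')
for n,x,y,z in(('tall',358,200,.0415),('l1',117,315,.014),('l2',135,55,.014)):
    p=ray(t,270+x/5,155+y/5,z)[:2]-[.5033,-.1513];print(n,np.hypot(*p),np.degrees(np.arctan2(p[1],p[0])))
```

```text
ctr [ 0.5012 -0.1417  0.055 ]
L [ 0.4647 -0.2106  0.055 ]
R [ 0.5378 -0.0727  0.055 ]
T [ 0.4387 -0.1087  0.055 ]
B [ 0.5725 -0.1792  0.055 ]
tall [ 0.4978 -0.2323  0.0415]
low [ 0.4352 -0.0974  0.014 ]
slot [ 0.526  -0.1074  0.055 ]
barT [ 0.4788 -0.1305  0.079 ]
barB [ 0.5284 -0.1584  0.079 ]
lip [ 0.5436 -0.0767  0.05  ]
[ 0.50341979 -0.14278816]
tall 0.08970312089307797 -93.56728524018507
low 0.0818883013354542 146.36494876150797
slot 0.041983306772379665 57.52276703589455
lip 0.07734054744052297 58.6990132846715
bar [ 0.50357364 -0.14442276  0.079     ] 0.0569030729449927 150.64716483092084
tall 0.08242626149355359 -93.99320102487023
l1 0.08488099195146719 144.01183368160034
l2 0.08734565124089702 25.553181559033696
```

The slot is at about 60.5° and the tall pin at about −94.5°, so the cap needs a turn of about −155° about world z. I'll descend over the axis at (0.504, −0.146) and grip the bar.

Call:
step_arm --moves '[[[0,0,1.7],[1.3,1.7,0],-1],[[0,0,0],[0,0,30],-1],[[0,0,0],[0,0,30],-1],[[0,0,0],[0,0,30],-1],[[0,0,0],[0,0,30],-1],[[0,0,0],[0,0,20],-1],[[0,0,0],[0,0,15],-1],[[0,0,0],[0,0,9],-1],[[0,0,0],[0,0,0],-1],[[0,0,0],[0,0,0],-1]]'

```text
time: 3.9
tcp_pos: [0.5032, -0.1488, 0.0588]
ee_rot: [-0.0, 0.257, 0.967, -0.0]
ft_force: [0.4, -0.2, -0.4]
grip_width: 0.999
```

Call:
step_arm --moves '[[[0,0,0],[0,0,0],0.7],[[0,0,0],[0,0,0],0.7],[[0,0,0],[0,0,0],0.7],[[0,0,0],[0,0,0],0.9],[[0,0,0],[0,0,0],0.9],[[0,0,0],[0,0,0],1],[[0,0,0],[0,0,0],1],[[0,0,0],[0,0,0],1]]' --newtons 15

```text
time: 4.57
tcp_pos: [0.5032, -0.1481, 0.0585]
ee_rot: [-0.0, 0.256, 0.967, 0.0]
ft_force: [0.4, 0.3, -0.4]
grip_width: 0.479
```

Call:
step_arm --moves '[[[0,0,0],[0,0,0],1],[[0,0,0],[0,0,0],1],[[0,0,0],[0,0,0],1],[[0,0,0],[0,0,0],1],[[0,0,0],[0,0,0],1],[[0,0,0],[0,0,0],1],[[0,0,0],[0,0,0],1],[[0,0,0],[0,0,0],1]]'

```text
time: 5.23
tcp_pos: [0.5048, -0.1455, 0.0585]
ee_rot: [0.001, 0.256, 0.967, 0.002]
ft_force: [7.5, 11.1, -3.0]
grip_width: 0.134
```

The bar is gripped, since 0.134 × 87 mm is 11.7 mm. The force shows my centre is about 3–4 mm short along the closing line, so I'll shift to relieve it and start the turn.

Call:
step_arm --moves '[[[0,0,0],[0,2,0],1],[[0,0,0],[0,1.5,0],1],[[0,0,0],[0,0,0],1],[[0,0,0],[0,0,0],1]]'

```text
time: 5.57
tcp_pos: [0.5048, -0.1454, 0.0585]
ee_rot: [-0.0, 0.256, 0.967, -0.0]
ft_force: [-0.2, -1.3, -1.3]
grip_width: 0.138
```

Call:
step_arm --moves '[[[0,0,5],[0,0,0],1],[[0,0,5],[0,0,0],1],[[0,0,5],[0,0,0],1],[[0,0,5],[0,0,0],1],[[0,0,5],[0,0,0],1],[[0,0,5],[0,0,0],1]]'

```text
time: 6.07
tcp_pos: [0.5049, -0.1453, 0.0585]
ee_rot: [0.0, 0.499, 0.866, 0.0]
ft_force: [0.5, -0.6, -0.3]
grip_width: 0.138
```

Call:
step_arm --moves '[[[0,0,5],[0,0,0],1],[[0,0,5],[0,0,0],1],[[0,0,5],[0,0,0],1],[[0,0,5],[0,0,0],1],[[0,0,5],[0,0,0],1],[[0,0,5],[0,0,0],1],[[0,0,5],[0,0,0],1],[[0,0,5],[0,0,0],1],[[0,0,5],[0,0,0],1],[[0,0,5],[0,0,0],1]]'

```text
time: 6.9
tcp_pos: [0.5052, -0.1453, 0.0585]
ee_rot: [0.0, 0.819, 0.574, 0.0]
ft_force: [1.9, -0.5, -2.7]
grip_width: 0.136
```

Call:
step_arm --moves '[[[0,0,5],[0,0,0],1],[[0,0,5],[0,0,0],1],[[0,0,5],[0,0,0],1],[[0,0,5],[0,0,0],1],[[0,0,5],[0,0,0],1],[[0,0,5],[0,0,0],1],[[0,0,5],[0,0,0],1],[[0,0,5],[0,0,0],1],[[0,0,5],[0,0,0],1],[[0,0,5],[0,0,0],1]]'

```text
time: 7.73
tcp_pos: [0.5053, -0.1455, 0.0585]
ee_rot: [0.0, 0.985, 0.174, 0.0]
ft_force: [1.7, -2.1, -3.9]
grip_width: 0.137
```

Call:
step_arm --moves '[[[0,0,5],[0,0,0],1],[[0,0,5],[0,0,0],1],[[0,0,5],[0,0,0],1],[[0,0,5],[0,0,0],1],[[0,0,5],[0,0,0],1],[[0,0,0],[0,0,0],1],[[0,0,0],[0,0,0],1]]'

```text
time: 8.32
tcp_pos: [0.5053, -0.1456, 0.0585]
ee_rot: [0.0, 0.999, -0.04, 0.001]
ft_force: [4.3, -1.8, -4.6]
grip_width: 0.138
```

Run:
```python
from h import *
t=grab('top');w=grab('wrist');save(np.hstack([cv2.resize(t['color'][150:232,268:353],None,fx=4.5,fy=4.5),cv2.resize(w['color'][50:258,120:366],None,fx=1.77,fy=1.77)[:369]]),'cap.png',.97)
```

```text
Traceback (most recent call last):
ValueError: all the input array dimensions except for the concatenation axis must match exactly, but along dimension 0, the array at index 0 has size 369 and the array at index 1 has size 368
```

The closing line is now at −94.6°, as wanted. I'll release, rise and check.

Call:
step_arm --moves '[[[0,0,0],[0,0,0],0],[[0,0,0],[0,0,0],0],[[0,0,0],[0,0,0],0],[[0,0,0],[0,0,0],0],[[0,0,0],[0,0,0],0],[[0,0,0],[0,0,-10],0],[[0,0,0],[0,0,-30],0],[[0,0,0],[0,0,-40],0],[[0,0,0],[0,0,-40],0],[[0,0,0],[0,0,-40],0]]'

```text
time: 9.25
tcp_pos: [0.5045, -0.1448, 0.2209]
ee_rot: [-0.0, 0.999, -0.04, -0.0]
ft_force: [0.6, -1.2, -0.2]
grip_width: 0.5
```

Run:
```python
from h import *
print(readout.state()['tcp_pos'],readout.state()['joints'].round(2))
w=grab('wrist');save(w['color'],'w2.png',1.5)
```

```text
[ 0.50448115 -0.14481346  0.22090988] [-0.43 -0.02  1.79  0.    1.37  1.22]
```

View pics/w2.png

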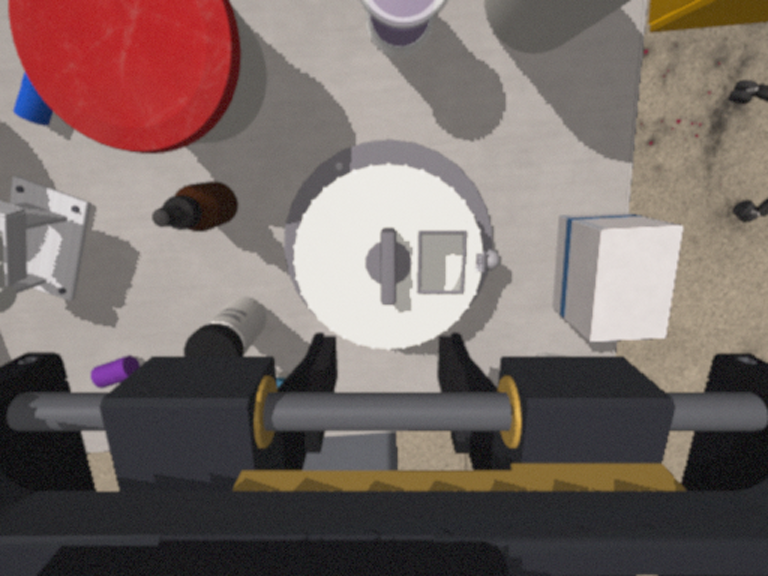

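The slot at (442,262), the lip at (481,262) and the tall pin's head at (488,260) line up, so the cap is set. Now I'll go above the rack.

Call:
step_arm --moves '[[[0,0,0],[-2.6,-35.4,0],0],[[0,0,0],[-2.6,-35.4,0],0],[[0,0,0],[-2.6,-35.4,0],0],[[0,0,0],[-2.6,-35.4,0],0],[[0,0,0],[-2.6,-35.4,0],0],[[0,0,0],[-2.6,-35.4,0],0],[[0,0,0],[-2.6,-35.4,0],0],[[0,0,0],[-2.6,-35.4,0],0],[[0,0,0],[-2.6,-35.4,0],0],[[0,0,0],[0,0,0],0]]'

```text
time: 10.13
tcp_pos: [0.5068, 0.1799, 0.2193]
ee_rot: [-0.002, 0.999, -0.038, 0.0]
ft_force: [0.4, -0.4, -0.9]
grip_width: 0.501
```

Call:
step_arm --moves '[[[0,0,6],[0,0,0],0],[[0,0,6],[0,0,0],0],[[0,0,6],[0,0,0],0],[[0,0,4.4],[0,0,0],0],[[0,0,0],[0,0,0],0],[[0,0,0],[0,0,0],0]]'

```text
time: 10.63
tcp_pos: [0.5075, 0.1741, 0.2189]
ee_rot: [-0.0, 0.973, -0.233, 0.0]
ft_force: [-0.0, 0.3, 0.3]
grip_width: 0.501
```

Run:
```python
from h import *
print(readout.state()['tcp_pos'],readout.state()['joints'].round(2))
w=grab('wrist');save(w['color'],'w3.png',1.5)
```

```text
[0.50752889 0.17406367 0.21892454] [ 0.18  0.01  1.76 -0.    1.37  2.22]
```

View pics/w3.png

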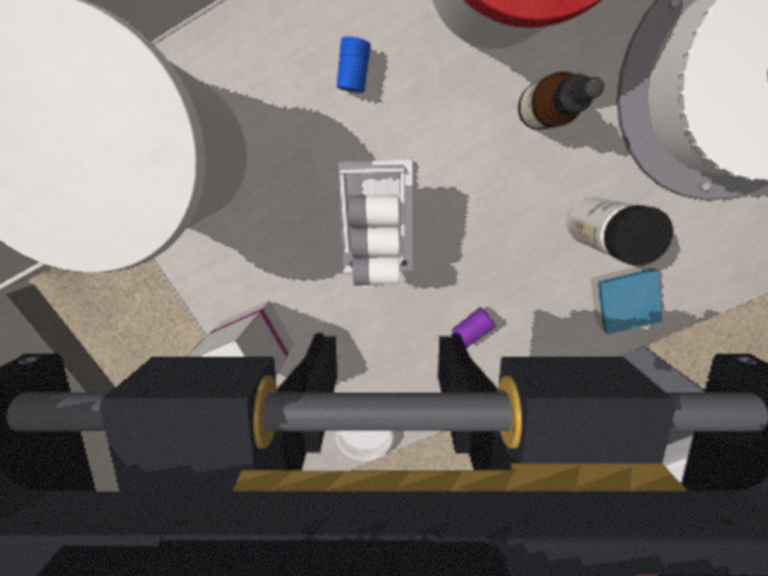

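The front vial spans (353–399, 258–284) with centre (376,271). It is level in the image, so the yaw is right. Behind it are vials at (376,241) and (376,210).

Run:
```python
from h import *
w=load('wrist');s=readout.state();q=s['ee_rot'];a=np.arctan2(q[2],q[1])*2
X=np.array([np.cos(a),np.sin(a)]);Y=np.array([np.sin(a),-np.cos(a)])
print(np.degrees(a),s['tcp_pos'])
for n,u,v,z in [('front',376,271,.066),('fL',353,271,.064),('fR',399,271,.064),('v2',376,241,.072),('v3',376,210,.078),('holeR',404,262,.006),('railL1',345,170,.075),('railL2',348,262,.075),('f dep',376,268,None)]:
    p=ray(w,u/1.5,v/1.5,z);d=p[:2]-s['tcp_pos'][:2];print(n,p.round(4),'tool',(d@X).round(4),(d@Y).round(4))
```

```text
-26.911809076515667 [0.50752953 0.17409397 0.21885268]
front [0.508 0.183 0.066] tool -0.0036 -0.0081
fL [0.5157 0.1994 0.064 ] tool -0.0042 -0.0263
fR [0.4993 0.1671 0.064 ] tool -0.0042 0.01
v2 [0.53   0.1714 0.072 ] tool 0.0213 -0.0078
v3 [0.5511 0.1603 0.078 ] tool 0.0451 -0.0074
holeR [0.4902 0.1647 0.006 ] tool -0.0112 0.0163
railL1 [0.5856 0.1672 0.075 ] tool 0.0727 -0.0292
railL2 [0.5258 0.1973 0.075 ] tool 0.0058 -0.0289
f dep [0.5113 0.1811 0.0715] tool 0.0002 -0.0079
```

Call:
step_arm --moves '[[[0,0,0],[-3,-4.5,0],-0.4],[[0,0,0],[-2.5,-4,0],-0.4],[[0,0,0],[0,0,20],-0.4],[[0,0,0],[0,0,30],-0.4],[[0,0,0],[0,0,30],-0.4],[[0,0,0],[0,0,26],-0.4],[[0,0,0],[0,0,0],-0.4],[[0,0,0],[0,0,0],-0.4]]'

```text
time: 11.35
tcp_pos: [0.5051, 0.1845, 0.1114]
ee_rot: [0.001, 0.972, -0.233, -0.002]
ft_force: [0.4, -0.0, 0.4]
grip_width: 0.699
```

Run:
```python
from h import *
print(readout.state()['tcp_pos'],readout.state()['grip_width'])
w=grab('wrist');save(w['color'][140:330,130:380],'w4.png',3)
```

```text
[0.5050831  0.18449748 0.11135896] 0.6987897855891174
```

View pics/w4.png

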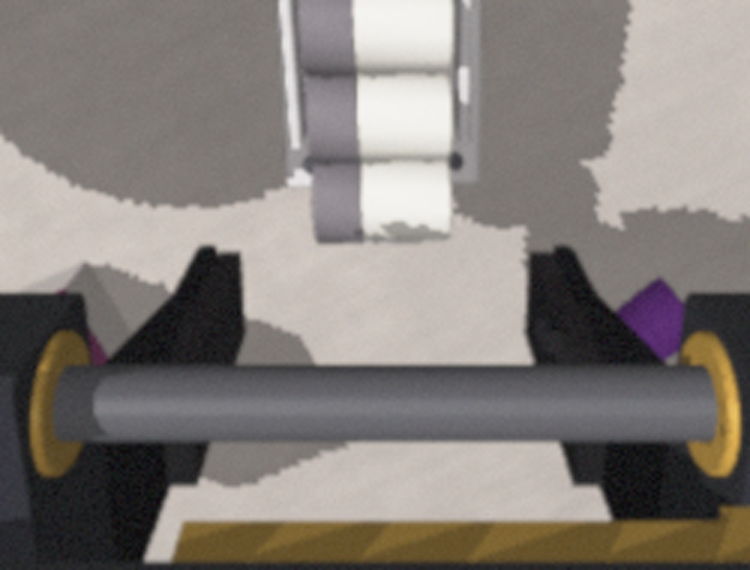

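The vial spans u 315–452 (centre 383) and the fingertips sit at u 242 and 528 (middle 385), so it is centred across. Next is the position along the lane.

Run:
```python
from h import *
w=load('wrist');s=readout.state();q=s['ee_rot'];a=np.arctan2(q[2],q[1])*2
X=np.array([np.cos(a),np.sin(a)]);Y=np.array([np.sin(a),-np.cos(a)])
for n,u,v,z in [('frontEdge',383,242,.0615),('front',383,198,.062),('v2',380,115,.066),('tips',385,250,.113)]:
    p=ray(w,130+u/3,140+v/3,z);d=p[:2]-s['tcp_pos'][:2];print(n,p.round(4),'tool',(d@X).round(4),(d@Y).round(4))
```

```text
frontEdge [0.4959 0.1888 0.0615] tool -0.0116 0.0013
front [0.5075 0.1829 0.062 ] tool 0.0015 0.0013
v2 [0.5295 0.1726 0.066 ] tool 0.0258 0.0005
tips [0.514  0.1792 0.113 ] tool 0.009 0.0016
```

The vial is 1 mm up the lane. I'll correct that, descend and close.

Call:
step_arm --moves '[[[0,0,0],[1,1,20],-0.4],[[0,0,0],[0,0,20],-0.4],[[0,0,0],[0,0,12],-0.4],[[0,0,0],[0,0,6],-0.4],[[0,0,0],[0,0,0],0],[[0,0,0],[0,0,0],0],[[0,0,0],[0,0,0],0.3],[[0,0,0],[0,0,0],0.3],[[0,0,0],[0,0,0],0.3],[[0,0,0],[0,0,0],0.3]]' --newtons 12

```text
time: 12.23
tcp_pos: [0.5077, 0.1833, 0.0556]
ee_rot: [-0.0, 0.972, -0.234, 0.001]
ft_force: [-0.2, 0.0, 1.7]
grip_width: 0.417
```

Call:
step_arm --moves '[[[0,0,0],[0,0,0],0.4],[[0,0,0],[0,0,0],0.4],[[0,0,0],[0,0,0],0.4],[[0,0,0],[0,0,0],0.4]]'

```text
time: 12.57
tcp_pos: [0.5077, 0.1832, 0.0555]
ee_rot: [-0.0, 0.972, -0.234, 0.001]
ft_force: [-0.7, 1.0, 5.5]
grip_width: 0.416
```

The vial is gripped, at 36.2 mm. I'll lift straight up.

Call:
step_arm --moves '[[[0,0,0],[0,0,-4],0.4],[[0,0,0],[0,0,-6],0.4],[[0,0,0],[0,0,-10],0.4],[[0,0,0],[0,0,-15],0.4],[[0,0,0],[0,0,-25],0.4],[[0,0,0],[0,0,-30],0.4],[[0,0,0],[0,0,-30],0.4],[[0,0,0],[0,0,-30],0.4],[[0,0,0],[0,0,-15],0.4],[[0,0,0],[0,0,0],0.4]]'

```text
time: 13.4
tcp_pos: [0.5094, 0.1836, 0.2253]
ee_rot: [-0.002, 0.972, -0.234, 0.004]
ft_force: [0.6, -0.1, -0.2]
grip_width: 0.416
```

Run:
```python
from h import *
s=readout.state();print(s['tcp_pos'],s['ft_force'],s['grip_width'],s['joints'].round(2))
w=grab('wrist');save(w['color'][100:330,120:390],'w5.png',2.9)
```

```text
[0.50940726 0.18361971 0.2252663 ] [ 0.5755473  -0.08228411 -0.22771694] 0.41566462229815404 [0.2  0.01 1.75 0.   1.37 2.24]
```

View pics/w5.png

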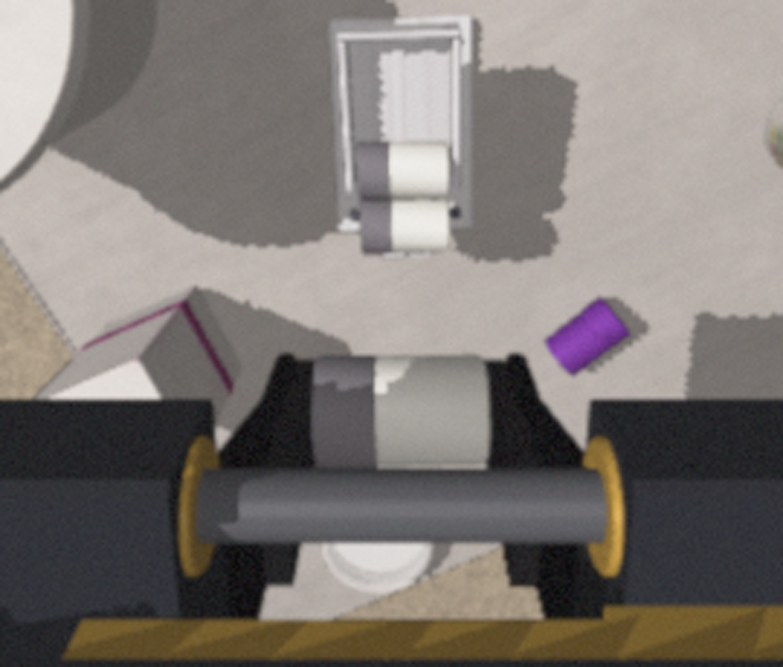

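The held vial is at (315–490, 355–465), and the other two have rolled to the lip at (405,225) and (403,170). I'll carry it over to the slot and rotate.

Call:
step_arm --moves '[[[0,0,0],[16.2,33.5,0],0.4],[[0,0,0],[16.2,33.5,0],0.4],[[0,0,0],[16.2,33.5,0],0.4],[[0,0,0],[16.2,33.5,0],0.4],[[0,0,0],[16.2,33.5,0],0.4],[[0,0,0],[16.2,33.5,0],0.4],[[0,0,0],[16.2,33.5,0],0.4],[[0,0,0],[16.2,33.5,0],0.4],[[0,0,0],[16.2,33.5,0],0.4],[[0,0,0],[16.2,33.5,0],0.4]]'

```text
time: 14.28
tcp_pos: [0.4973, -0.1902, 0.2175]
ee_rot: [-0.0, 0.972, -0.234, -0.002]
ft_force: [0.4, 0.5, 0.0]
grip_width: 0.414
```

Call:
step_arm --moves '[[[0,0,-6],[0,0,0],0.4],[[0,0,-6],[0,0,0],0.4],[[0,0,-6],[0,0,0],0.4],[[0,0,-6],[0,0,0],0.4],[[0,0,-6],[0,0,0],0.4],[[0,0,-6],[0,0,0],0.4],[[0,0,-6],[0,0,0],0.4],[[0,0,-6],[0,0,0],0.4],[[0,0,-6],[0,0,0],0.4],[[0,0,-6],[0,0,0],0.4]]'

```text
time: 15.12
tcp_pos: [0.4976, -0.1883, 0.2173]
ee_rot: [-0.001, 0.958, 0.286, -0.001]
ft_force: [-0.5, -0.5, -0.8]
grip_width: 0.416
```

Call:
step_arm --moves '[[[0,0,-6],[0,0,0],0.4],[[0,0,-6],[0,0,0],0.4],[[0,0,-6],[0,0,0],0.4],[[0,0,-6],[0,0,0],0.4],[[0,0,-6],[0,0,0],0.4],[[0,0,-6],[0,0,0],0.4],[[0,0,-6],[0,0,0],0.4],[[0,0,-6],[0,0,0],0.4],[[0,0,-4.5],[0,0,0],0.4],[[0,0,0],[0,0,0],0.4]]'

```text
time: 15.95
tcp_pos: [0.4977, -0.1883, 0.2174]
ee_rot: [-0.002, 0.734, 0.679, -0.001]
ft_force: [0.2, -0.3, 0.3]
grip_width: 0.415
```

Run:
```python
from h import *
w=load('wrist');E=w['extrinsics']
# held vial, tool x offset, from the saved picture (taken at rack)
tcp=np.array([.5094,.1836,.2253]);a=2*np.arctan2(-.234,.972);X=np.array([np.cos(a),np.sin(a)]);Y=np.array([np.sin(a),-np.cos(a)])
for n,u,v,z in[('vial top edge',402,355,tcp[2]+.0095),('finger edge',295,355,tcp[2]+.001),('vialL',313,415,tcp[2]+.0155),('vialR',490,415,tcp[2]+.0155)]:
    d=ray(w,120+u/2.9,100+v/2.9,z)[:2]-tcp[:2];print(n,d@X,d@Y)
s=readout.state();q=s['ee_rot'];a=2*np.arctan2(q[2],q[1])
X=np.array([np.cos(a),np.sin(a)]);Y=np.array([np.sin(a),-np.cos(a)])
d=np.array([.5019,-.1884])-s['tcp_pos'][:2];print(s['tcp_pos'],np.degrees(a),'to slot',d@X,d@Y,s['grip_width'])
```

```text
vial top edge 0.01433129796617521 0.000798287673698548
finger edge 0.01059401370260065 -0.022469994122731398
vialL 0.0037078111204350518 -0.017191705215112978
vialR 0.003843775541861944 0.018633859423836004
[ 0.49765808 -0.18831103  0.21742023] 85.60674070583016 to slot 0.00023623083183271578 0.0042362697733378755 0.4145622807722393
```

Call:
step_arm --moves '[[[0,0,0],[-1,4.2,0],0.4],[[0,0,0],[0,0,30],0.4],[[0,0,0],[0,0,30],0.4],[[0,0,0],[0,0,30],0.4],[[0,0,0],[0,0,30],0.4],[[0,0,0],[0,0,15],0.4],[[0,0,0],[0,0,0],0.4],[[0,0,0],[0,0,0],0.4]]'

```text
time: 16.62
tcp_pos: [0.502, -0.1898, 0.0833]
ee_rot: [-0.002, 0.735, 0.678, -0.0]
ft_force: [0.2, -0.3, -0.1]
grip_width: 0.417
```

Run:
```python
from h import *
s=readout.state();print(s['tcp_pos'],s['ft_force'],s['grip_width'])
w=grab('wrist');save(w['color'][120:330,130:380],'w6.png',2.85)
```

```text
[ 0.50204637 -0.1897898   0.08329777] [ 0.18289277 -0.30247203 -0.10247307] 0.4170148762800138
```

View pics/w6.png

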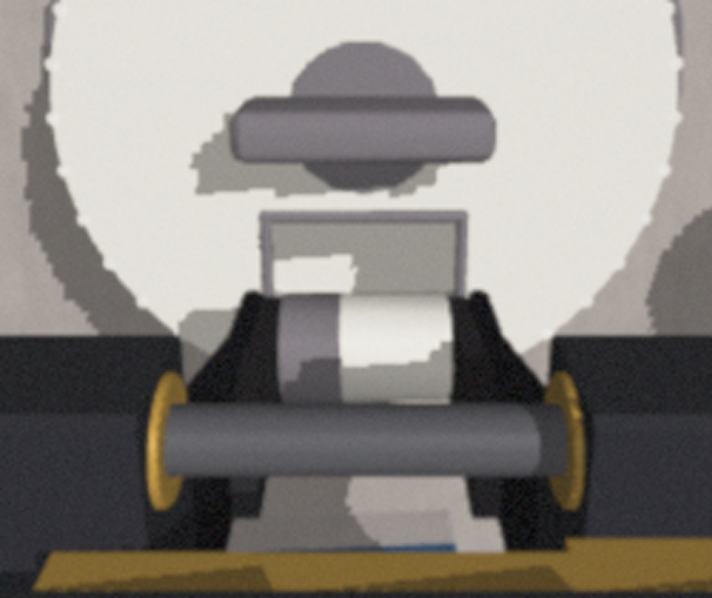

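The slot spans u 262–466 (centre 364) and the vial 278–455 (centre 366), so it is centred across. The bar is level, so the yaw is right. I'll compute the radial offset from the inner slot edge at v≈217 and the vial edge at v≈293.

Run:
```python
from h import *
w=load('wrist');s=readout.state();tcp=s['tcp_pos'];q=s['ee_rot'];a=2*np.arctan2(q[2],q[1])
X=np.array([np.cos(a),np.sin(a)]);Y=np.array([np.sin(a),-np.cos(a)])
for n,u,v,z in[('slot inner edge (25 from axis)',364,215,.055),('slotL',262,230,.055),('slotR',466,230,.055),('bar top edge far',364,98,.079),('bar near top',364,122,.079),('vial edge',366,293,tcp[2]+.0095),('finger',255,293,tcp[2]+.001)]:
    d=ray(w,130+u/2.85,120+v/2.85,z)[:2]-tcp[:2];print(n,(d@X).round(4),(d@Y).round(4))
```

```text
slot inner edge (25 from axis) 0.0195 -0.0017
slotL 0.0155 -0.0277
slotR 0.0155 0.0243
bar top edge far 0.0533 -0.0016
bar near top 0.0482 -0.0016
vial edge 0.0153 -0.0011
finger 0.0116 -0.0254
```

The vial is about 1.8 mm too far inward of ±6 mm clearance. I'll correct that, lower it and release.

Call:
step_arm --moves '[[[0,0,0],[-1.5,-0.5,10],0.4],[[0,0,0],[0,0,10],0.4],[[0,0,0],[0,0,5.5],0.4],[[0,0,0],[0,0,0],0.4],[[0,0,0],[0,0,0],0.4]]'

```text
time: 17.08
tcp_pos: [0.502, -0.1916, 0.0586]
ee_rot: [-0.0, 0.735, 0.678, -0.0]
ft_force: [-0.3, 1.1, 0.1]
grip_width: 0.415
```

Call:
step_arm --moves '[[[0,0,0],[0,0,0],0],[[0,0,0],[0,0,0],0],[[0,0,0],[0,0,0],0],[[0,0,0],[0,0,0],0],[[0,0,0],[0,0,0],0],[[0,0,0],[0,0,0],0],[[0,0,0],[0,0,-10],0],[[0,0,0],[0,0,-30],0],[[0,0,0],[0,0,-40],0],[[0,0,0],[0,0,-40],0]]'

```text
time: 17.92
tcp_pos: [0.5013, -0.1912, 0.1801]
ee_rot: [-0.001, 0.735, 0.678, -0.0]
ft_force: [1.6, -0.4, 0.3]
grip_width: 0.497
```

Run:
```python
from h import *
s=readout.state();print(s['tcp_pos'],s['ft_force'],s['grip_width'])
w=grab('wrist');t=grab('top')
A=w['color'][60:260,150:370];B=t['color'][155:227,165:245]
A=cv2.resize(A,(440,400));B=cv2.resize(B,(356,400)[:1]+(320,),interpolation=cv2.INTER_CUBIC);B=np.pad(B,((0,80),(0,0),(0,0)))
save(np.hstack([A,B]),'end.png')
```

```text
[ 0.50131216 -0.19119739  0.18007068] [ 1.5919373  -0.40634628  0.2753139 ] 0.4974530709661647
```

View pics/end.png

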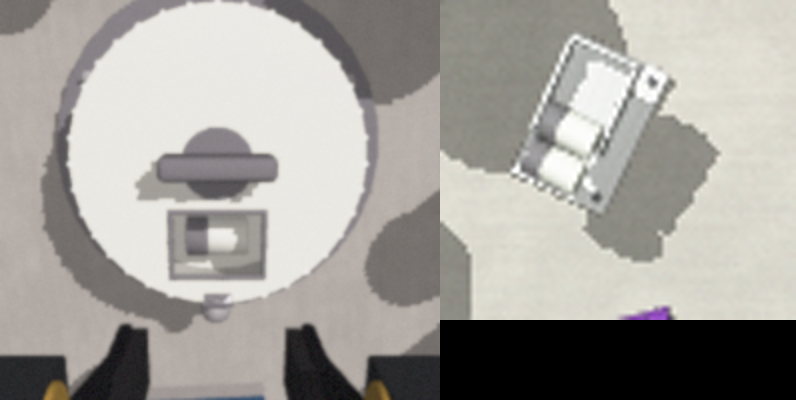

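The vial lies below the slot at (215,237), the lip is over the pin at (217,308), and the two other vials are at the lip. I'll let it settle, check the vial's depth and hand in.

Call:
step_arm --moves '[[[0,0,0],[0,0,-20],0],[[0,0,0],[0,0,0],0],[[0,0,0],[0,0,0],0],[[0,0,0],[0,0,0],0],[[0,0,0],[0,0,0],0],[[0,0,0],[0,0,0],0],[[0,0,0],[0,0,0],0],[[0,0,0],[0,0,0],0]]'

```text
time: 18.68
tcp_pos: [0.502, -0.1916, 0.1983]
ee_rot: [-0.001, 0.735, 0.678, -0.0]
ft_force: [-0.1, -0.4, -0.5]
grip_width: 0.5
```

Run:
```python
from h import *
w=load('wrist')
for u,v in((215,237),(200,237),(228,237)): print(ray(w,150+u/2,60+v/2).round(4))
print(readout.state()['time'],readout.state()['ft_force']);print(arm.hand_in())
```

```text
[ 0.5003 -0.1898  0.0347]
[ 0.4917 -0.189   0.0352]
[ 0.5076 -0.1905  0.0344]
18.6833 [-0.08357064 -0.4031173  -0.51029744]
the job is handed in; nothing more can be done
None
```

I turned the cap about −155° by its bar to bring the slot over the tall pin's compartment. Then I lifted the front vial out of the rack and dropped it through the slot. The job was handed in at 18.7 s of the 72 s allowed, with the arm clear of everything.

**Last checks:**
- **Cap:** the last picture shows the slot lip over the tall pin.
- **Front vial:** it lies in the compartment with its top surface about 35 mm up, so its centre is at about 23 mm, below the 42 mm limit.
- **Other two vials:** both are at the lip of the rack. I judged this by eye from the pictures and did not measure it to the millimetre.
- **Forces:** wrist force at the end was under 1 N. The highest I read was about 14 N, when the fingers closed on the bar slightly off centre; I shifted to relieve it.
- **Bystanders:** the pictures I took showed no sign of contact. I did not check each one's position at the end.

**Disagreements:** the top and wrist cameras differed by up to about 8 mm on the canister's axis, so I used where the gripped bar settled instead. At the rack the gripper stopped about 2 mm above its commanded height with about 5 N upward. The grip was still sound at 36 mm.

I viewed 11 pictures, one over the budget of 10.

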